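Unlock and flip down a polishing stand's kickstand, then hold the frame upright

TASK

On the dice-polishing stand, push the red lock plunger fully in, then flip the brass kickstand over centre so that it snaps all the way down. Then raise the leaning green frame upright and finish holding it there with the gripper, so it cannot tip back (nothing else will hold it, and you do not let go). Leave the dice, checker, drill bit and cup where they are.

Things in the scene. Friction and masses are not known exactly. Their poses are not given: they have to be found in the camera images.
- stand_base: The fixed base of the dice-polishing stand: a walnut board 300 (x) x 220 (y) x 14 mm on the bench. Origin: centre of its underside. Its x axis runs along the frame's tilting hinge, y points to the kickstand side, z up.
- frame (a joint): Lean of the green tubular frame (240 mm wide) about the base's x axis: +0.35 rad = leaning towards the base's -y side on its rests (start), 0 = upright, negative = past upright (limit -0.2). A heavy wheel on its -y face always pulls it back: 4 to 5 N at the top bar when leaning, 2 N upright. With the kickstand down, the foot peg meets the base at about -0.03 rad.
- hinge (a point): Point on the frame's hinge line, 50 mm above the bench, above the base's centre; axes as the base. The wheel: 110 mm across, 32 mm thick, 33 to 65 mm to the -y side, axle 90 mm from the hinge.
- grip_bar (a point): Centre of the wooden grip at the frame's top: a bar 22 mm in diameter and 140 mm long along the base's x, 175 mm from the hinge line. It moves with the frame; its z axis points up along the frame. The spring tab and the wheel end 29 mm below this point.
- lock (a joint): Stroke of the red lock plunger in m: 0 = standing proud (kickstand locked), 0.012 = fully in. It slides down along the frame (along minus z of the frame). It is sprung: about 3 N to start it, 6 N at the end of the stroke; its stiff sleeve then keeps it where it was pushed. While it is out, its steel tooth blocks the kickstand's heel.
- lock_top (a point): Centre of the top face of the red plunger cap (24 mm across). On the frame, 60 mm towards +x of the hub, 45 mm to the +y side, 130 mm from the hinge line when out.
- kickstand (a joint): Angle of the brass kickstand: 0 = stowed, leg pointing 40 degrees above level towards the base's -x side; grows as the leg swings down; 2.18 rad = fully down, 5 degrees short of straight down. Over-centre spring: below about 0.8 rad it springs back to stowed, beyond 0.95 it snaps fully down by itself. Pushing the peg takes about 2 N.
- pivot (a point): Centre of the kickstand's pivot boss on the hub: on the frame, 90 mm from the hinge line, 45 mm to the +y side of the frame's plane. The leg swings in a plane parallel to the frame.
- foot_peg (a point): Middle of the kickstand's foot peg: a brass peg 12 mm in diameter that sticks out of the leg's end towards the frame's +y, 118 mm from the pivot axis; this point is 24 mm to the +y side of the pivot point, the peg reaches 27 mm to either side of it. The leg itself is an 11 mm bar.
- die0: Loose ivory-white bone die, an 18 mm cube on the bench on the +y side of the base, to be left alone. Origin: centre of its underside.
- die1: Loose ivory-white bone die, an 18 mm cube on the bench on the +y side of the base, to be left alone. Origin: centre of its underside.
- die2: Loose ivory-white bone die, an 18 mm cube on the bench on the +y side of the base, to be left alone. Origin: centre of its underside.
- checker: Loose rosewood checker, 38 mm across, 11 mm thick, on the bench on the -y side of the base, to be left alone. Origin: centre of its underside.
- drill_bit: Loose brass pip drill bit, 95 mm long, 9 mm thick, lying along its x on the bench, to be left alone. Origin: under its middle.
- cup: Loose tin measuring cup, 72 mm across the rim, 70 mm tall, under the brass hook, to be left alone. Origin: centre of its underside.
- vise: Fixed iron bench vise with a bone blank in its jaws, about 200 x 110 x 160 mm high. Origin: centre of its underside. Not needed.

How it is judged:
By the outcome, as a careful person would: the job done as asked, in the order asked, and still so for the second after the job is handed in, while the arm keeps its last pose, push and grip.
It also fails if it takes over 54 s, if anything falls off the work surface, if the arm or the gripper's body presses on something with over 40 N, if the wrist force passes 120 N, or if a joint passes its speed limit or range.

ROBOT

A 6-joint arm with a two-finger parallel gripper is mounted at the origin on the work surface. World frame = base frame: x ahead of the robot, y to its left, z up, the work surface at z = 0. Lengths are in m, angles in rad, forces in N, time in s.
With the tool pointing down it reaches from about 0.375 to 0.9 m from the base axis. Payload 3.1 kg.
Tool frame: the origin (TCP) lies between the finger pads; the fingertips stand 17 mm ahead of it and the grasp point (between the pads) lies 2 mm behind it (robot.nose_length is the distance from the TCP to the fingertips, in m); z points along the fingers, y is the line along which they close (so a half turn about z gives the same grasp; the last joint's range is limited). The gripper opens to 87 mm and grips with 3 to 60 N. Pads are 19 mm wide; open, the fingers measure 117 mm over their backs; the gripper's body (75 mm by 190 mm) begins 51 mm behind the grasp point.
Start: joints at [1.097, 0.527, 1.433, -0, 1.181, -0.178], TCP at [0.182, 0.598, 0.207] pointing down, gripper open.
Joint ranges: [-3.08, 3.08], [-0.75, 2.2], [0.22, 2.44], [-1.43, 4.57], [0, 2.65], [-2.85, 2.85]. Speed limits (rad/s): [2.79, 2.79, 3.14, 3.14, 3.14, 3.14].

INTERFACE

Orientations are given as a unit quaternion [x, y, z, w].
In Python, from rig import robot, cams gives the robot as it stands.
- The arm moves only by the shell command python3 -m pendant 'ROWS' [FORCE]. ROWS is JSON, a list of rows, each an object with "jaw": the opening, from 0 (shut) to 1 (fully open); "linear": the shift along the tool's x, y, z in cm, a list of three; "twist": the turn about the tool's z in degrees. A call has 1 to 12 rows; each row shifts and turns the commanded pose from where the row before left it, along the tool's axes as they then stand; what a row does not reach is not made up. A row lasts 1/12 s, in which the tool goes at most 41.7 mm and 7.16 degrees, less where a joint would pass 70% of its speed; a pose out of reach is approached as far as the arm can. A call is refused whole if a number of a shift passes 4.17 or a number of a turn 7.16, either way. A call with a gripper value outside its range is refused whole. The fingers move at their own pace and stop on an object; FORCE is the grip in N (left out, the last holds). Time passes only in rows, so rows that do not move let the fingers close. It gives the time, the measured TCP pose, the force, the opening and the grip force at its end, in the units of the state.
- robot.get_obs(): the state, without advancing time (a new reading comes with each control period).
- cams.camera(name): name is "scene" or "top"; returns a dict with "color" (480x640x3 uint8, blue, green, red), "depth" (480x640 float32, m along the optical axis (not along the pixel's ray), 0 where there is no reading), "fov_y" (degrees; the focal length in pixels is half the picture's height over the tangent of half this angle, whatever the lens; pixels are square), "cx", "cy" (the principal point, pixels), "view" (4x4, takes a point from world to camera coordinates). Camera axes: x right, y down, z forward; pixel columns grow to the right and rows downward; lengths in m; the calibration is good to about 2 mm. A picture is of the moment at which its call begins.
- robot.hand_in(): hands the job in; it is judged then, once.
The state is a dict: "time": time; "q": joint angles; "joint_velocities": joint speeds; "joint_torque": joint torques, N m; "position": TCP position; "tool_rot": TCP orientation; "ft_force": force on the tool from outside, world axes, zero at the start; "moment": the same for the moment, N m; "grip_width": finger opening in m; "grip_force": force on a finger pad.
Only numpy, scipy, OpenCV 4.12 (cv2) and the standard library are available. Lean on these libraries where they do the work, as an engineer would, in place of code of your own. Each camera call takes 0.05 s, during which the arm holds its last target. There are 200 camera calls.

## Working session

There is one attempt and no reset: what is moved stays moved. The work goes in short steps, Python scripts to look and compute and a shell command to move; the robot and the scene stay as the last step left them, time stands still between calls to the robot, and variables do not carry over. Pictures are saved under pics/ and viewed, at most 10 in all, crops included, and the job is handed in when it is done.

```bash
ls; mkdir -p pics; python3 - <<'E'
from rig import robot,cams
import cv2,numpy as np
o=robot.get_obs();print({k:np.round(v,3) for k,v in o.items()})
for n in("scene","top"):
    c=cams.camera(n);cv2.imwrite(f"pics/{n}0.png",c["color"]);np.savez(f"{n}0.npz",**c);print(n,c["fov_y"],c["cx"],c["cy"],np.round(c["view"],3).tolist())
E
```

```text
pics
{'time': np.float64(0.0), 'q': array([ 1.096,  0.528,  1.434, -0.   ,  1.181, -0.178]), 'joint_velocities': array([ 0.001, -0.   , -0.001, -0.001,  0.   , -0.   ]), 'joint_torque': array([-2.0000e-03, -4.4005e+01, -1.7658e+01,  6.3000e-02,  5.8000e-02,
       -0.0000e+00]), 'position': array([0.182, 0.597, 0.206]), 'tool_rot': array([ 0.147,  0.989, -0.001, -0.   ]), 'ft_force': array([ 0.299, -0.632, -0.481]), 'moment': array([-0.053, -0.008,  0.004]), 'grip_force': np.float64(0.0), 'grip_width': np.float64(0.087)}
scene 57.15947159769388 318.13567468314415 241.1939091754605 [[-0.335, 0.942, -0.014, 0.218], [0.617, 0.208, -0.759, -0.213], [-0.712, -0.263, -0.651, 1.71], [0.0, 0.0, 0.0, 1.0]]
top 47.97895987614371 323.0689819700049 238.58575416582906 [[-0.026, -1.0, 0.005, -0.007], [-0.986, 0.025, -0.167, 0.584], [0.166, -0.009, -0.986, 1.524], [0.0, 0.0, 0.0, 1.0]]
```

View pics/scene0.png

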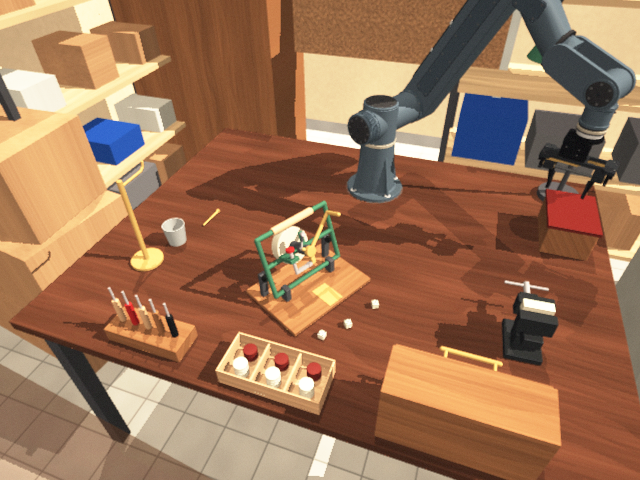

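View pics/top0.png

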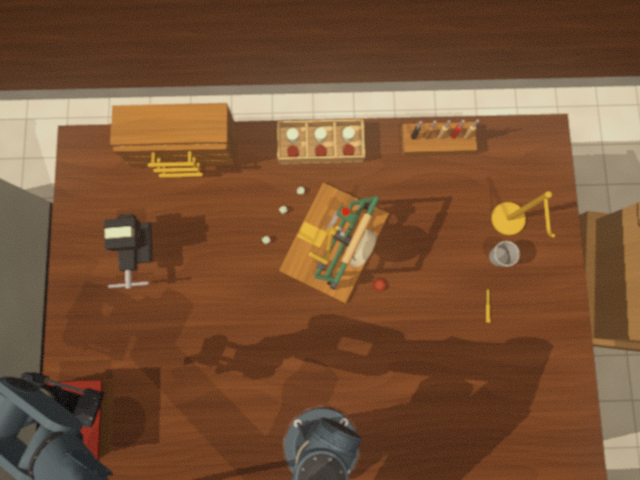

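The scene view shows the stand near (308,270): red cap at (290,250), brass leg up to about (335,213). In the top view the board spans (280–388, 184–302), the red cap is at (346,212), and the leg is near (318,258). I'll segment next.

```bash
cat > h.py <<'E'
import numpy as np,cv2
def cloud(c):
    f=240/np.tan(np.radians(c["fov_y"]/2)); v,u=np.mgrid[0:480,0:640]; d=c["depth"]
    p=np.stack([(u-c["cx"])/f*d,(v-c["cy"])/f*d,d],-1)
    V=np.array(c["view"]); return (p-V[:3,3])@V[:3,:3]
def ray(c,u,v):
    f=240/np.tan(np.radians(c["fov_y"]/2));V=np.array(c["view"]);R=V[:3,:3]
    return -R.T@V[:3,3],R.T@np.array([(u-c["cx"])/f,(v-c["cy"])/f,1.])
def onz(c,u,v,z):
    o,d=ray(c,u,v);return o+d*(z-o[2])/d[2]
def tri(a,b):
    (o1,d1),(o2,d2)=a,b
    s=np.linalg.lstsq(np.stack([d1,-d2],1),o2-o1,rcond=None)[0]
    p,q=o1+s[0]*d1,o2+s[1]*d2;return (p+q)/2,np.linalg.norm(p-q)
def proj(c,p):
    f=240/np.tan(np.radians(c["fov_y"]/2));V=np.array(c["view"]);q=V[:3,:3]@p+V[:3,3]
    return np.array([f*q[0]/q[2]+c["cx"],f*q[1]/q[2]+c["cy"]])
E
python3 - <<'E'
from h import *
S=dict(np.load("scene0.npz"));T=dict(np.load("top0.npz"))
# board by height from top depth
P=cloud(T);m=((abs(P[...,2]-.014)<.006)&(T["depth"]>0)).astype(np.uint8);m[:, :250]=0;m[:,420:]=0;m[:170]=0;m[310:]=0
m=cv2.morphologyEx(m,cv2.MORPH_OPEN,np.ones((3,3)))
print("n",m.sum(), "bench z",np.median(P[320:350,250:300,2]))
hsv=cv2.cvtColor(T["color"],cv2.COLOR_BGR2HSV)
for k,c in(("S",S),("T",T)):
    h=cv2.cvtColor(c["color"],cv2.COLOR_BGR2HSV);Q=cloud(c)
    r=(((h[...,0]<8)|(h[...,0]>172))&(h[...,1]>190)&(h[...,2]>110)).astype(np.uint8)
    x0,x1,y0,y1=(240,370,190,330) if k=="S" else (270,400,175,310)
    z=np.zeros_like(r);z[y0:y1,x0:x1]=1
    n,l,st,ce=cv2.connectedComponentsWithStats(r*z)
    for i in range(1,n):
        if st[i,4]>4:print(k,"red",st[i],ce[i].round(1),np.median(Q[l==i],0).round(4))
a=cv2.resize(S["color"][190:340,240:380],None,fx=4,fy=4,interpolation=cv2.INTER_CUBIC)
cv2.imwrite("pics/sc.png",a)
cv2.imwrite("pics/tc.png",cv2.resize(T["color"][175:310,265:405],None,fx=4,fy=4,interpolation=cv2.INTER_CUBIC))
E
```

```text
n 3296 bench z -9.189421890874343e-05
S red [286 247   8   6  34] [289.5 249.6] [ 0.6412 -0.0804  0.1879]
T red [342 208   8   7  46] [345.4 211. ] [ 0.6335 -0.0818  0.1888]
T red [374 279   4   5   7] [375.9 281.3] [ 0.4565 -0.1752  0.0096]
T red [381 280   4   4   7] [382.6 281.6] [ 0.4557 -0.1934  0.0147]
```

View pics/sc.png

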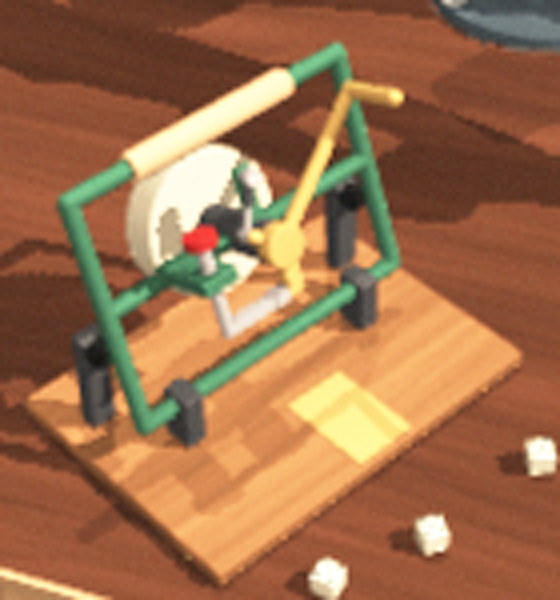

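View pics/tc.png

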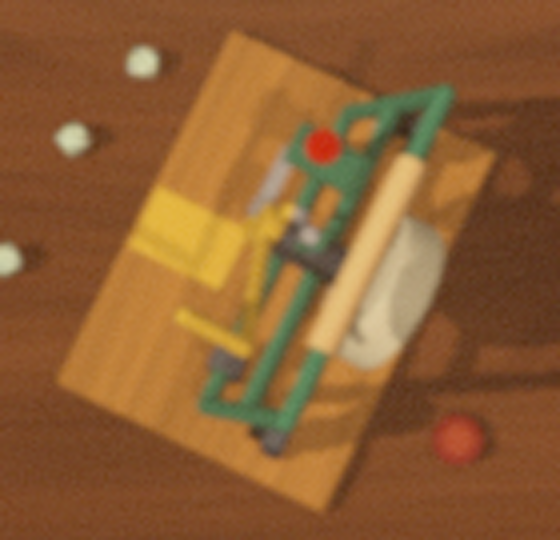

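The crops show the board corners, the grip bar (scene crop (130,165)–(290,80)), the peg (scene crop (348,90)–(400,97), top crop (178,315)–(248,352)) and the red cap at top crop (323,146). I'll triangulate from these.

```bash
cat > geo.py <<'E'
from h import *
S=dict(np.load("scene0.npz"));T=dict(np.load("top0.npz"))
s=lambda x,y:ray(S,240+(x-1.5)/4,190+(y-1.5)/4)
t=lambda x,y:ray(T,265+(x-1.5)/4,175+(y-1.5)/4)
C=np.array([onz(T,265+(x-1.5)/4,175+(y-1.5)/4,.014) for x,y in((235,30),(495,155),(325,512),(60,382))])
X=(C[0]+C[1]-C[2]-C[3]);yaw=np.arctan2(X[1],X[0])
B=C.mean(0);B[2]=0
ex=np.array([np.cos(yaw),np.sin(yaw),0]);ey=np.array([-ex[1],ex[0],0]);ez=np.array([0,0,1.])
def fp(x,y,z,a=.35): # frame-> world
    return B+.05*ez+x*ex+(y*np.cos(a)-z*np.sin(a))*ey+(y*np.sin(a)+z*np.cos(a))*ez
E
python3 - <<'E'
from geo import *
print("sides",[np.linalg.norm(C[i]-C[(i+1)%4]).round(4) for i in range(4)],"B",B.round(4),"yaw",yaw)
Cs=[onz(S,240+(x-1.5)/4,190+(y-1.5)/4,.014) for x,y in((220,578),(520,352),(30,400))];print("scene corners",np.round(Cs,4).tolist(),C.round(4).tolist())
g=tri(s(212,120),t(366,254));print("grip",g,fp(0,0,.175))
r=tri(ray(S,289.5,249.6),ray(T,345.4,211));print("lock",r,fp(.06,.045,.13))
p=tri(s(373,94),t(214,334));c=np.radians(40)
print("peg",p,fp(-.118*np.cos(c),.069,.09+.118*np.sin(c)))
for a,b in(((348,90),(248,352)),((400,97),(180,316))):print(tri(s(*a),t(*b)))
E
```

```text
sides [np.float64(0.2181), np.float64(0.2968), np.float64(0.217), np.float64(0.2978)] B [ 0.5803 -0.0564  0.    ] yaw -0.47660273352947
scene corners [[0.7677, -0.0237, 0.014], [0.5018, 0.1104, 0.014], [0.6642, -0.2145, 0.014]] [[0.7633, -0.0281, 0.014], [0.6615, -0.221, 0.014], [0.398, -0.0843, 0.014], [0.4984, 0.108, 0.014]]
grip (array([ 0.55391415, -0.10586729,  0.21765472]), np.float64(0.0016939494227141212)) [ 0.55275941 -0.1096773   0.21439022]
lock (array([ 0.63470909, -0.08298683,  0.1828094 ]), np.float64(6.526631448327386e-05)) [ 0.63254456 -0.08593133  0.18754885]
peg (array([ 0.50300876, -0.00645798,  0.22715885]), np.float64(0.00030759536626331647)) [ 0.50361478 -0.00782657  0.22945392]
(array([ 0.49203504, -0.02816521,  0.21761081]), np.float64(0.00014247324151928228))
(array([0.5136105 , 0.01544744, 0.2374683 ]), np.float64(0.0014139729817806272))
```

```bash
python3 -m pendant '[{"jaw":0,"linear":[0,0,-2],"twist":7},{"jaw":0,"linear":[0,0,-2],"twist":7},{"jaw":0,"linear":[0,0,-2],"twist":7},{"jaw":0,"linear":[0,0,-2],"twist":7},{"jaw":0,"linear":[0,0,-2],"twist":7},{"jaw":0,"linear":[0,0,-2],"twist":7},{"jaw":0,"linear":[0,0,-2],"twist":7},{"jaw":0,"linear":[0,0,0],"twist":7},{"jaw":0,"linear":[0,0,0],"twist":7},{"jaw":0,"linear":[0,0,0],"twist":7},{"jaw":0,"linear":[0,0,0],"twist":7},{"jaw":0,"linear":[0,0,0],"twist":7}]' 20
python3 -m pendant '[{"jaw":0,"linear":[0,0,0],"twist":7},{"jaw":0,"linear":[0,0,0],"twist":7},{"jaw":0,"linear":[0,0,0],"twist":2.4},{"jaw":0,"linear":[0,0,0],"twist":0}]'
cat >> geo.py <<'E'
B=B+np.array([.0015,.003,0])
def rel(P): # current TCP in base coords, and delta (ey,ex,-z cm) to put the FINGERTIP at P
    from rig import robot
    o=robot.get_obs();p=np.array(o["position"]);d=np.array(P)-np.array([0,0,robot.nose_length*-1])-p
    print("t",round(o["time"],2),"tcp",p.round(4),"rot",np.round(o["tool_rot"],3),"F",np.round(o["ft_force"],1),"w",round(float(o["grip_width"]),4),"q",np.round(o["q"],2))
    print("delta cm ey,ex,down",(100*np.array([d@ey,d@ex,-d[2]])).round(2))
E
python3 -c "
from geo import *
L=np.array([.6345,-.0835,.185]);rel(L+[0,0,.02])"
```

```text
time: 1.1
position: [0.1819, 0.5975, 0.346]
tool_rot: [0.773, 0.634, -0.001, 0.0]
ft_force: [0.5, -0.6, -0.3]
grip_width: 0.0153
grip_force: 0.0
time: 1.43
position: [0.182, 0.5975, 0.346]
tool_rot: [0.854, 0.52, -0.001, 0.0]
ft_force: [0.5, 0.9, -0.5]
grip_width: 0.0007
grip_force: 0.0
t 1.43 tcp [0.182  0.5975 0.346 ] rot [ 0.854  0.52  -0.001  0.   ] F [ 0.5  0.9 -0.5] w 0.0007 q [ 1.1   0.41  1.24 -0.    1.49  1.57]
delta cm ey,ex,down [-39.75  71.45  12.4 ]
```

```bash
python3 -m pendant '[{"jaw":0,"linear":[-1.8,3.25,0],"twist":0},{"jaw":0,"linear":[-1.8,3.25,0],"twist":0},{"jaw":0,"linear":[-1.8,3.25,0],"twist":0},{"jaw":0,"linear":[-1.8,3.25,0],"twist":0},{"jaw":0,"linear":[-1.8,3.25,0],"twist":0},{"jaw":0,"linear":[-1.8,3.25,0],"twist":0},{"jaw":0,"linear":[-1.8,3.25,0],"twist":0},{"jaw":0,"linear":[-1.8,3.25,0],"twist":0},{"jaw":0,"linear":[-1.8,3.25,0],"twist":0},{"jaw":0,"linear":[-1.8,3.25,0],"twist":0},{"jaw":0,"linear":[-1.8,3.25,0],"twist":0}]' >/dev/null
python3 -m pendant '[{"jaw":0,"linear":[-1.8,3.25,0],"twist":0},{"jaw":0,"linear":[-1.8,3.25,0],"twist":0},{"jaw":0,"linear":[-1.8,3.25,0],"twist":0},{"jaw":0,"linear":[-1.8,3.25,0],"twist":0},{"jaw":0,"linear":[-1.8,3.25,0],"twist":0},{"jaw":0,"linear":[-1.8,3.25,0],"twist":0},{"jaw":0,"linear":[-1.8,3.25,0],"twist":0},{"jaw":0,"linear":[-1.8,3.25,0],"twist":0},{"jaw":0,"linear":[-1.8,3.25,0],"twist":0},{"jaw":0,"linear":[-1.8,3.25,0],"twist":0},{"jaw":0,"linear":[-1.8,3.25,0],"twist":0},{"jaw":0,"linear":[0,0,0],"twist":0}]' >/dev/null
python3 -c "
from geo import *
L=np.array([.6345,-.0835,.185]);rel(L+[0,0,.02])"
```

```text
t 3.35 tcp [ 0.6385 -0.0891  0.345 ] rot [ 0.855  0.518 -0.     0.002] F [ 1.  -0.7 -0.3] w 0.0003 q [-0.31  0.44  1.2  -0.    1.5   0.17]
delta cm ey,ex,down [ 0.32 -0.61 12.3 ]
```

```bash
python3 -m pendant '[{"jaw":0,"linear":[0.3,-0.6,2],"twist":0},{"jaw":0,"linear":[0,0,3],"twist":0},{"jaw":0,"linear":[0,0,3],"twist":0},{"jaw":0,"linear":[0,0,2.5],"twist":0},{"jaw":0,"linear":[0,0,1.5],"twist":0},{"jaw":0,"linear":[0,0,0.5],"twist":0},{"jaw":0,"linear":[0,0,0.3],"twist":0},{"jaw":0,"linear":[0,0,0],"twist":0}]'
python3 - <<'E'
from geo import *
from rig import cams
L=np.array([.6345,-.0835,.185]);rel(L)
a=cams.camera("scene")["color"][180:300,240:380]
b=cams.camera("top")["color"][175:295,265:405]
cv2.imwrite("pics/l1.png",cv2.resize(np.hstack([a,b]),None,fx=2.8,fy=2.8,interpolation=cv2.INTER_CUBIC))
E
```

```text
time: 4.02
position: [0.6315, -0.0768, 0.2187]
tool_rot: [0.854, 0.52, 0.0, -0.0]
ft_force: [-0.1, 0.2, -0.3]
grip_width: 0.0005
grip_force: 0.0
t 4.02 tcp [ 0.6315 -0.0768  0.2187] rot [ 0.854  0.52   0.    -0.   ] F [-0.1  0.2 -0.3] w 0.0005 q [-0.3   0.53  1.39  0.    1.22  0.18]
delta cm ey,ex,down [-0.46  0.58  1.67]
```

View pics/l1.png

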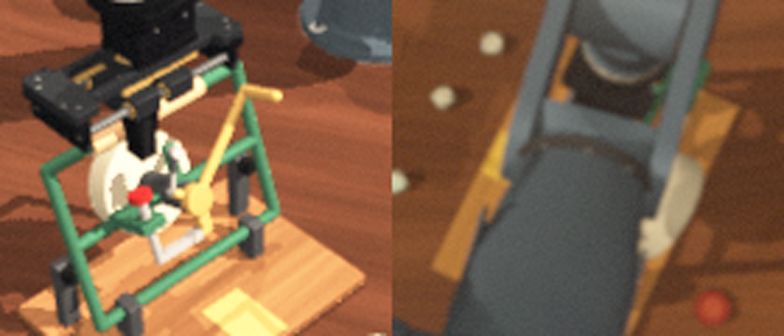

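Scene half: closed fingertips at (145,155), just above the red cap at (140,195). The body is clear of the bar and the leg. Next I centre over the cap and press.

```bash
python3 -m pendant '[{"jaw":0,"linear":[-0.4,0.5,0],"twist":0},{"jaw":0,"linear":[0,0,0.5],"twist":0},{"jaw":0,"linear":[0,0,0.5],"twist":0},{"jaw":0,"linear":[0,0,0.4],"twist":0},{"jaw":0,"linear":[0,0,0.3],"twist":0},{"jaw":0,"linear":[0,0,0],"twist":0}]'
python3 -m pendant '[{"jaw":0,"linear":[0.1,0,0.3],"twist":0},{"jaw":0,"linear":[0.1,0,0.3],"twist":0},{"jaw":0,"linear":[0.1,0,0.3],"twist":0},{"jaw":0,"linear":[0,0,0],"twist":0}]'
```

```text
time: 4.62
position: [0.6332, -0.0826, 0.2004]
tool_rot: [0.854, 0.52, -0.001, -0.001]
ft_force: [-0.5, 0.1, 0.2]
grip_width: 0.0006
grip_force: 0.0
time: 4.95
position: [0.635, -0.0797, 0.1919]
tool_rot: [0.854, 0.52, -0.0, -0.001]
ft_force: [-0.1, -0.3, 0.2]
grip_width: 0.0006
grip_force: 0.0
```

```bash
python3 - <<'E'
from geo import *
from rig import cams,robot
print(robot.nose_length)
rel([.6345,-.0835,.185])
c=cams.camera("scene");a=c["color"][200:290,250:350]
h=cv2.cvtColor(c["color"],cv2.COLOR_BGR2HSV);r=((h[...,0]<8)|(h[...,0]>172))&(h[...,1]>180)&(h[...,2]>90);r[:200]=0;r[300:]=0;r[:,:250]=0;r[:,330:]=0
v,u=np.nonzero(r);print(len(u),u.mean(),v.mean(),v.min(),v.max(),np.median(cloud(c)[r],0))
cv2.imwrite("pics/l2.png",cv2.resize(a,None,fx=6,fy=6,interpolation=cv2.INTER_CUBIC))
E
```

```text
0.017
t 4.95 tcp [ 0.635  -0.0797  0.1919] rot [ 0.854  0.52  -0.    -0.001] F [-0.1 -0.3  0.2] w 0.0006 q [-0.3   0.56  1.41  0.    1.17  0.18]
delta cm ey,ex,down [-0.36  0.13 -1.01]
40 289.75 249.425 246 252 [ 0.6401794  -0.07979804  0.18754953]
```

View pics/l2.png

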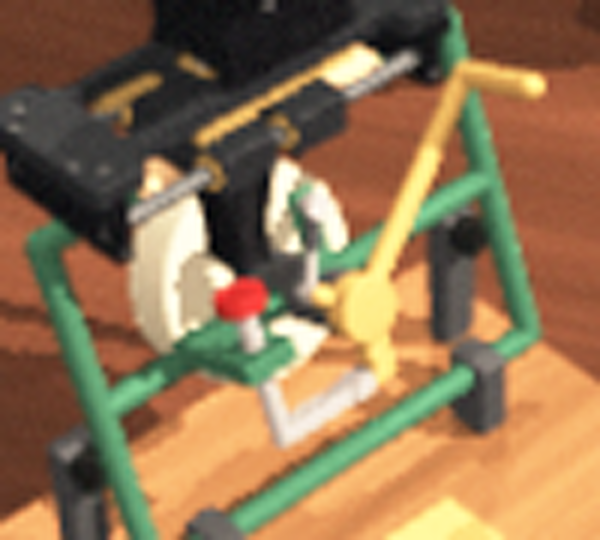

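```bash
python3 - <<'E'
from geo import *
from rig import cams
c=cams.camera("scene")
print("tip proj",proj(c,np.array([.635,-.0797,.175])),"cap",proj(c,np.array([.6347,-.083,.183])),"calib fp",fp(.06,.045,.13),proj(c,fp(.06,.045,.13)))
Q=cloud(c);
for v in range(232,254): print(v,c["color"][v,290],Q[v,290].round(3),Q[v,287].round(3),Q[v,293].round(3))
E
```

```text
tip proj [290.76199983 252.14023235] cap [289.48025448 249.54163414] calib fp [ 0.63404456 -0.08293133  0.18754885] [289.50219953 248.09712943]
232 [34 36 39] [ 0.644 -0.074  0.252] [ 0.681 -0.064  0.284] [ 0.635 -0.069  0.247]
233 [37 37 41] [ 0.644 -0.074  0.249] [ 0.65  -0.079  0.253] [ 0.636 -0.069  0.244]
234 [34 36 38] [ 0.645 -0.073  0.247] [ 0.652 -0.079  0.251] [ 0.635 -0.07   0.24 ]
235 [39 37 41] [ 0.646 -0.073  0.244] [ 0.65  -0.08   0.246] [ 0.633 -0.071  0.235]
236 [37 37 41] [ 0.642 -0.075  0.238] [ 0.649 -0.081  0.241] [ 0.637 -0.069  0.235]
237 [39 41 42] [ 0.647 -0.073  0.238] [ 0.649 -0.081  0.238] [ 0.638 -0.069  0.233]
238 [39 38 42] [ 0.646 -0.074  0.235] [ 0.646 -0.082  0.232] [ 0.637 -0.069  0.229]
239 [32 31 34] [ 0.647 -0.074  0.232] [ 0.648 -0.081  0.231] [ 0.634 -0.071  0.222]
240 [35 33 38] [ 0.649 -0.073  0.23 ] [ 0.642 -0.084  0.222] [ 0.637 -0.07   0.222]
241 [36 35 38] [ 0.648 -0.074  0.226] [ 0.645 -0.083  0.221] [ 0.635 -0.071  0.216]
242 [31 28 33] [ 0.647 -0.074  0.222] [ 0.645 -0.084  0.217] [ 0.637 -0.07   0.214]
243 [32 30 34] [ 0.649 -0.073  0
[... 215 characters left out ...]
136]
246 [ 46  48 178] [ 0.651 -0.073  0.212] [ 0.571 -0.12   0.132] [ 0.569 -0.102  0.136]
247 [ 56  61 247] [ 0.626 -0.085  0.184] [ 0.569 -0.121  0.126] [ 0.628 -0.075  0.188]
248 [ 47  51 228] [ 0.636 -0.081  0.19 ] [ 0.63  -0.092  0.182] [ 0.633 -0.073  0.19 ]
249 [ 53  57 236] [ 0.64  -0.079  0.191] [ 0.64  -0.088  0.188] [ 0.637 -0.072  0.19 ]
250 [ 61  66 246] [ 0.645 -0.077  0.192] [ 0.647 -0.085  0.191] [ 0.639 -0.071  0.189]
251 [ 54  59 242] [ 0.645 -0.077  0.188] [ 0.645 -0.086  0.186] [ 0.638 -0.072  0.184]
252 [ 65  73 232] [ 0.646 -0.077  0.186] [ 0.646 -0.086  0.183] [ 0.598 -0.09   0.141]
253 [117 129 200] [ 0.643 -0.078  0.179] [ 0.648 -0.085  0.181] [ 0.601 -0.089  0.14 ]
```

The fingertips are still about 15–20 mm above the cap, with depth reading tip z ≈ 0.207 and cap z ≈ 0.19. There is no contact, so I keep lowering while watching the force.

```bash
python3 -m pendant '[{"jaw":0,"linear":[-0.3,0.1,0.4],"twist":0},{"jaw":0,"linear":[0,0,0.4],"twist":0},{"jaw":0,"linear":[0,0,0],"twist":0}]'
python3 -m pendant '[{"jaw":0,"linear":[0,0,0.3],"twist":0},{"jaw":0,"linear":[0,0,0.2],"twist":0},{"jaw":0,"linear":[0,0,0],"twist":0}]'
```

```text
time: 5.3
position: [0.6342, -0.0834, 0.1836]
tool_rot: [0.854, 0.52, -0.001, -0.001]
ft_force: [-0.4, 0.3, 0.8]
grip_width: 0.0006
grip_force: 0.0
time: 5.55
position: [0.6345, -0.0832, 0.1791]
tool_rot: [0.854, 0.52, -0.0, -0.0]
ft_force: [-0.7, -1.3, -0.2]
grip_width: 0.0004
grip_force: 0.0
```

```bash
cat > chk.py <<'E'
from geo import *
from rig import cams
def chk():
    c=cams.camera("scene");Q=cloud(c);h=cv2.cvtColor(c["color"],cv2.COLOR_BGR2HSV)
    r=((h[...,0]<8)|(h[...,0]>172))&(h[...,1]>170)&(h[...,2]>90);w=np.zeros_like(r);w[225:275,275:310]=1
    r&=w;v,u=np.nonzero(r);print("red",len(u),u.mean().round(2),v.mean().round(2),v.min(),v.max(),"z",np.percentile(Q[r][:,2],[10,50,90]).round(3))
    d=(c["color"].max(-1)<60)&w&(Q[...,2]>.17)&(Q[...,1]>-.11)
    for u in range(283,300,2):
        vs=np.nonzero(d[:,u])[0]
        if len(vs):print(u,vs.max(),Q[vs.max()-1,u].round(3))
    return c
if __name__=="__main__":chk()
E
python3 chk.py
```

```text
red 34 289.79 249.82 247 252 z [0.185 0.189 0.197]
283 238 [ 0.643 -0.095  0.23 ]
285 245 [ 0.641 -0.091  0.206]
287 247 [ 0.647 -0.084  0.205]
289 248 [ 0.646 -0.078  0.203]
291 246 [ 0.64  -0.075  0.205]
293 246 [ 0.637 -0.071  0.204]
299 227 [ 0.645 -0.047  0.279]
```

```bash
python3 -m pendant '[{"jaw":0,"linear":[0,0,0.3],"twist":0},{"jaw":0,"linear":[0,0,0.2],"twist":0},{"jaw":0,"linear":[0,0,0],"twist":0}]'
python3 -m pendant '[{"jaw":0,"linear":[0,0,0.3],"twist":0},{"jaw":0,"linear":[0,0,0.2],"twist":0},{"jaw":0,"linear":[0,0,0],"twist":0}]'; python3 chk.py
```

```text
time: 5.85
position: [0.6352, -0.0832, 0.1747]
tool_rot: [0.854, 0.52, 0.0, 0.0]
ft_force: [0.2, 0.1, 1.4]
grip_width: 0.0004
grip_force: 0.3
time: 6.1
position: [0.6354, -0.0831, 0.1699]
tool_rot: [0.854, 0.52, 0.001, 0.0]
ft_force: [0.7, 0.6, 3.3]
grip_width: 0.0004
grip_force: 1.2
red 29 290.07 252.14 250 254 z [0.179 0.183 0.187]
283 241 [ 0.645 -0.094  0.221]
285 248 [ 0.644 -0.091  0.197]
287 250 [ 0.645 -0.085  0.193]
289 250 [ 0.649 -0.078  0.198]
291 249 [ 0.641 -0.075  0.196]
293 248 [ 0.634 -0.072  0.195]
297 225 [ 0.639 -0.055  0.279]
299 230 [ 0.647 -0.047  0.272]
```

Contact is made: 3.3 N, and the cap is moving down. I keep pressing along the slide until the force rises sharply.

```bash
python3 -m pendant '[{"jaw":0,"linear":[0.1,0,0.3],"twist":0},{"jaw":0,"linear":[0.1,0,0.3],"twist":0},{"jaw":0,"linear":[0,0,0],"twist":0}]'
python3 -m pendant '[{"jaw":0,"linear":[0.1,0,0.2],"twist":0},{"jaw":0,"linear":[0,0,0.1],"twist":0},{"jaw":0,"linear":[0,0,0],"twist":0}]'; python3 chk.py
```

```text
time: 6.4
position: [0.6363, -0.0814, 0.1635]
tool_rot: [0.854, 0.52, 0.0, 0.0]
ft_force: [1.2, 0.5, 3.8]
grip_width: 0.0003
grip_force: 1.4
time: 6.65
position: [0.6366, -0.0812, 0.1628]
tool_rot: [0.854, 0.52, 0.0, 0.001]
ft_force: [-3.3, 1.1, 13.4]
grip_width: 0.0007
grip_force: 6.1
red 26 290.88 254.31 252 256 z [0.174 0.177 0.181]
283 242 [ 0.693 -0.071  0.263]
285 250 [ 0.644 -0.091  0.19 ]
287 252 [ 0.646 -0.085  0.186]
289 253 [ 0.651 -0.077  0.19 ]
291 252 [ 0.643 -0.075  0.187]
293 251 [ 0.639 -0.071  0.189]
295 227 [ 0.644 -0.059  0.276]
299 234 [ 0.651 -0.046  0.262]
```

```bash
python3 -m pendant '[{"jaw":0,"linear":[0,0,0.1],"twist":0},{"jaw":0,"linear":[0,0,0],"twist":0},{"jaw":0,"linear":[0,0,0],"twist":0}]'
python3 -m pendant '[{"jaw":0,"linear":[-0.1,0,-0.5],"twist":0},{"jaw":0,"linear":[-0.1,0,-1],"twist":0},{"jaw":0,"linear":[0,0,-3],"twist":0},{"jaw":0,"linear":[0,0,-3],"twist":0},{"jaw":0,"linear":[0,0,-3],"twist":0},{"jaw":0,"linear":[0,0,-3],"twist":0},{"jaw":0,"linear":[0,0,-2],"twist":0},{"jaw":0,"linear":[0,0,0],"twist":0}]'
python3 - <<'E'
from chk import *
c=chk();a=c["color"][170:300,240:380]
print(proj(c,fp(.06,.045,.13)),proj(c,fp(.06,.045,.118)))
cv2.imwrite("pics/l3.png",cv2.resize(a,None,fx=4.5,fy=4.5,interpolation=cv2.INTER_CUBIC))
E
```

```text
time: 6.95
position: [0.6367, -0.0812, 0.1627]
tool_rot: [0.854, 0.52, 0.0, 0.001]
ft_force: [-3.8, 0.5, 16.6]
grip_width: 0.0005
grip_force: 7.8
time: 7.62
position: [0.6375, -0.0833, 0.3198]
tool_rot: [0.854, 0.52, 0.003, 0.004]
ft_force: [0.4, -0.2, -0.1]
grip_width: 0.0006
grip_force: 0.0
red 39 290.59 253.54 251 256 z [0.173 0.176 0.179]
[289.50219953 248.09712943] [290.75065084 252.03942859]
```

View pics/l3.png

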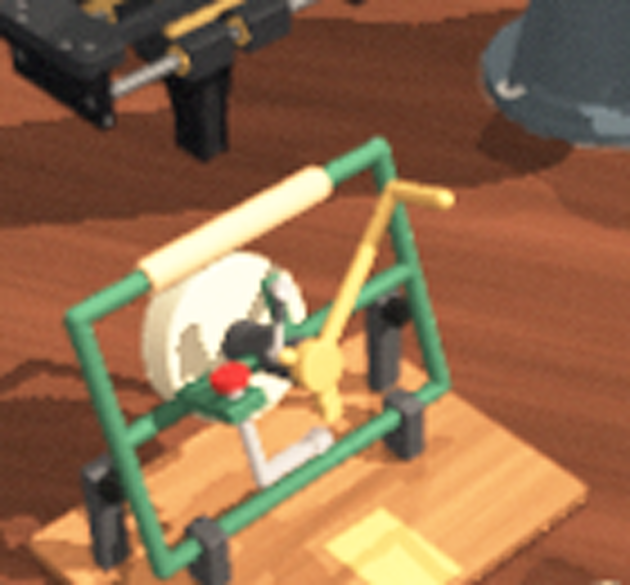

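The cap now sits 4 px lower, at row 253.5, and it held after release: 12 mm, fully in. Next I measure the real fingertip offset and the peg path.

```bash
python3 - <<'E'
from geo import *
from rig import cams,robot
c=cams.camera("scene");Q=cloud(c);p=np.array(robot.get_obs()["position"]);print(p)
for u in(282,284,286,288,290):
    vs=[v for v in range(185,215) if c["color"][v,u].max()<60 and Q[v,u,0]>.55]
    print(u,max(vs),Q[max(vs)-1,u].round(3))
print("expected tip px",proj(c,p-[0,0,.017]))
off=.013
for th in np.arange(-.1,1.25,.15):
    f=np.radians(40)-max(th,0);w=fp(-.118*np.cos(f),.076,.09+.118*np.sin(f))
    w[2]+=.009+(.025 if th<0 else 0)
    d=w-[0,0,off]-p;print(round(th,2),(100*np.array([d@ey,d@ex,-d[2]])).round(2),"tip",w.round(3))
E
```

```text
[ 0.63497038 -0.08251279  0.31458297]
282 204 [ 0.645 -0.089  0.339]
284 205 [ 0.651 -0.081  0.342]
286 205 [ 0.647 -0.077  0.34 ]
288 204 [ 0.64  -0.075  0.339]
290 203 [ 0.637 -0.071  0.34 ]
expected tip px [287.00427634 214.91333615]
-0.1 [  1.6  -15.1    6.17] tip [0.508 0.001 0.266]
0.05 [  1.76 -15.47   9.11] tip [0.506 0.004 0.237]
0.2 [  2.27 -16.43  10.5 ] tip [0.499 0.013 0.223]
0.35 [  2.82 -17.16  12.02] tip [0.495 0.021 0.207]
0.5 [  3.41 -17.63  13.62] tip [0.494 0.029 0.191]
0.65 [  4.01 -17.85  15.26] tip [0.495 0.035 0.175]
0.8 [  4.62 -17.8   16.93] tip [0.498 0.04  0.158]
0.95 [  5.21 -17.49  18.56] tip [0.503 0.044 0.142]
1.1 [  5.79 -16.92  20.13] tip [0.511 0.047 0.126]
1.25 [  6.33 -16.11  21.61] tip [0.521 0.048 0.111]
```

```bash
python3 -m pendant '[{"jaw":0,"linear":[0.4,-3,0],"twist":0},{"jaw":0,"linear":[0.4,-3,0],"twist":0},{"jaw":0,"linear":[0.4,-3,0],"twist":0},{"jaw":0,"linear":[0.4,-3,0],"twist":0},{"jaw":0,"linear":[0,-3.1,0],"twist":0},{"jaw":0,"linear":[0,0,2],"twist":0},{"jaw":0,"linear":[0,0,2],"twist":0},{"jaw":0,"linear":[0,0,2],"twist":0},{"jaw":0,"linear":[0,0,0],"twist":0},{"jaw":0,"linear":[0,0,0],"twist":0}]'
python3 - <<'E'
from geo import *
from rig import cams
w=fp(-.118*np.cos(.698),.076,.09+.118*np.sin(.698));rel(w+[0,0,.009-.030])
a=cams.camera("scene")["color"][180:300,260:380]
b=cams.camera("top")["color"][175:295,265:385]
cv2.imwrite("pics/k1.png",cv2.resize(np.hstack([a,b]),None,fx=3.3,fy=3.3,interpolation=cv2.INTER_CUBIC))
E
```

```text
time: 8.55
position: [0.5065, 0.0015, 0.2523]
tool_rot: [0.854, 0.52, -0.002, -0.002]
ft_force: [0.8, 0.3, -0.4]
grip_width: 0.0003
grip_force: 0.0
t 8.55 tcp [0.5065 0.0015 0.2523] rot [ 0.854  0.52  -0.002 -0.002] F [ 0.8  0.3 -0.4] w 0.0003 q [-0.22  0.31  1.66 -0.    1.17  0.26]
delta cm ey,ex,down [0.03 0.16 2.45]
```

View pics/k1.png

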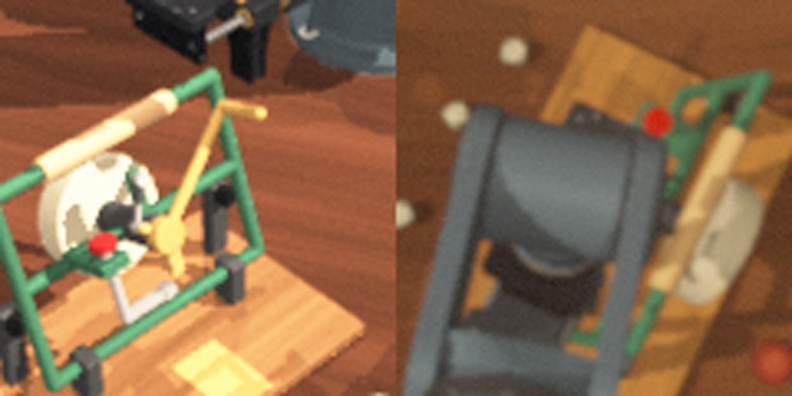

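Scene half: the fingertip at (250,80) is directly above the peg at (245,108). I descend to it and follow the peg's arc.

```bash
python3 -m pendant '[{"jaw":0,"linear":[0,0.1,0.8],"twist":0},{"jaw":0,"linear":[0,0,0.8],"twist":0},{"jaw":0,"linear":[0,0,0.8],"twist":0},{"jaw":0,"linear":[0.25,-0.5,0.7],"twist":0},{"jaw":0,"linear":[0.25,-0.45,0.7],"twist":0},{"jaw":0,"linear":[0,0,0],"twist":0}]'
python3 - <<'E'
from geo import *
from rig import cams
c=cams.camera("scene");w=[proj(c,fp(-.118*np.cos(f),y,.09+.118*np.sin(f))).round(1) for f in(.698,.498) for y in (.069,.096)];print(w)
h=cv2.cvtColor(c["color"],cv2.COLOR_BGR2HSV);m=(abs(h[...,0].astype(int)-22)<8)&(h[...,1]>120)&(h[...,2]>120);m[:205]=0;m[230:]=0;m[:,:318]=0;m[:,350:]=0
v,u=np.nonzero(m);print(len(u),u.max(),v[u>u.max()-3].mean(),v.min())
E
```

```text
time: 9.15
position: [0.5013, 0.0106, 0.215]
tool_rot: [0.854, 0.52, -0.001, -0.001]
ft_force: [-0.4, -1.2, 0.9]
grip_width: 0.0005
grip_force: 0.5
[array([333.2, 213. ]), array([339.8, 214.3]), array([338.2, 217.3]), array([344.9, 218.7])]
108 343 216.1818181818182 212
```

The peg is moving. Continuing along the arc.

```bash
python3 -m pendant '[{"jaw":0,"linear":[0.28,-0.37,0.76],"twist":0},{"jaw":0,"linear":[0.28,-0.37,0.76],"twist":0},{"jaw":0,"linear":[0.3,-0.24,0.8],"twist":0},{"jaw":0,"linear":[0.3,-0.23,0.8],"twist":0},{"jaw":0,"linear":[0.3,-0.11,0.82],"twist":0},{"jaw":0,"linear":[0.3,-0.11,0.82],"twist":0},{"jaw":0,"linear":[0,0,0],"twist":0}]'
python3 -m pendant '[{"jaw":0,"linear":[0.3,0.02,0.83],"twist":0},{"jaw":0,"linear":[0.3,0.03,0.83],"twist":0},{"jaw":0,"linear":[0.3,0.15,0.82],"twist":0},{"jaw":0,"linear":[0.3,0.16,0.82],"twist":0},{"jaw":0,"linear":[0.29,0.28,0.78],"twist":0},{"jaw":0,"linear":[0.29,0.28,0.78],"twist":0},{"jaw":0,"linear":[0,0,0],"twist":0}]'
python3 - <<'E'
from geo import *
from rig import cams
c=cams.camera("scene");a=c["color"][180:300,240:380]
cv2.imwrite("pics/k2.png",cv2.resize(a,None,fx=4.5,fy=4.5,interpolation=cv2.INTER_CUBIC))
E
```

```text
time: 9.78
position: [0.4983, 0.0325, 0.1672]
tool_rot: [0.854, 0.52, -0.001, -0.001]
ft_force: [-0.2, 0.3, 1.5]
grip_width: 0.0005
grip_force: 0.3
time: 10.37
position: [0.5153, 0.0435, 0.1187]
tool_rot: [0.854, 0.52, -0.001, -0.001]
ft_force: [0.4, 0.3, -0.6]
grip_width: 0.0006
grip_force: 0.0
```

View pics/k2.png

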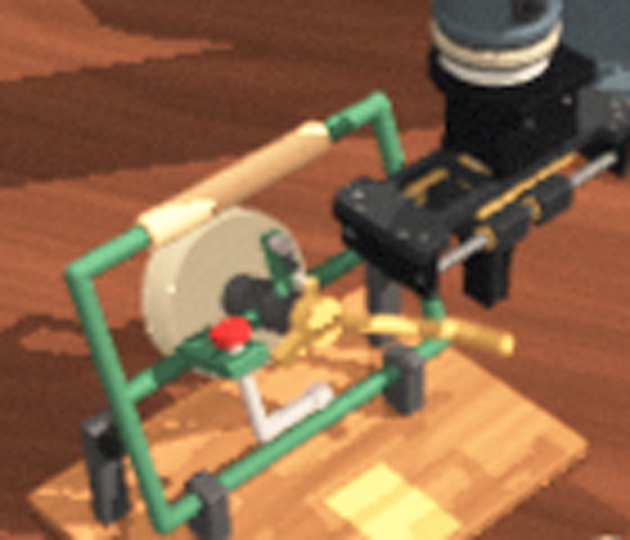

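The leg is past level, with the peg at (470,335), clear of the fingers and swinging down. I retreat upward and check that it finishes.

```bash
python3 -m pendant '[{"jaw":0,"linear":[0.5,0,-1],"twist":0},{"jaw":0,"linear":[0.5,0,-2],"twist":0},{"jaw":0,"linear":[0,0,-4],"twist":0},{"jaw":0,"linear":[0,0,-4],"twist":0},{"jaw":0,"linear":[0,0,-4],"twist":0},{"jaw":0,"linear":[0,0,-4],"twist":0},{"jaw":0.7,"linear":[0,0,-2],"twist":0},{"jaw":0.7,"linear":[0,0,0],"twist":0}]'
python3 - <<'E'
from geo import *
from rig import cams
c=cams.camera("scene");a=c["color"][180:300,240:380]
for f in(40,-15,-85):print(f,[(proj(c,fp(-.118*np.cos(np.radians(f)),y,.09+.118*np.sin(np.radians(f))))-[240,180])*4.5 for y in(.045,.096)])
rel([.5,0,.2]);print("grip",fp(0,0,.175))
cv2.imwrite("pics/k3.png",cv2.resize(a,None,fx=4.5,fy=4.5,interpolation=cv2.INTER_CUBIC))
E
```

```text
time: 11.08
position: [0.5229, 0.0519, 0.3369]
tool_rot: [0.854, 0.52, 0.005, 0.004]
ft_force: [0.2, -0.7, 0.8]
grip_width: 0.0072
grip_force: 0.0
40 [array([393.34702446, 143.40275101]), array([449.2048961 , 154.45596079])]
-15 [array([459.11499717, 277.05529397]), array([514.44859846, 291.73014218])]
-85 [array([375.27516505, 470.51370329]), array([428.7396035 , 491.44447799])]
t 11.13 tcp [0.5211 0.0521 0.3337] rot [0.854 0.52  0.003 0.002] F [-0.5 -0.8 -0.3] w 0.0107 q [-0.11  0.25  1.51 -0.    1.37  0.36]
delta cm ey,ex,down [-5.6   0.51 11.67]
grip [ 0.55425941 -0.1066773   0.21439022]
```

View pics/k3.png

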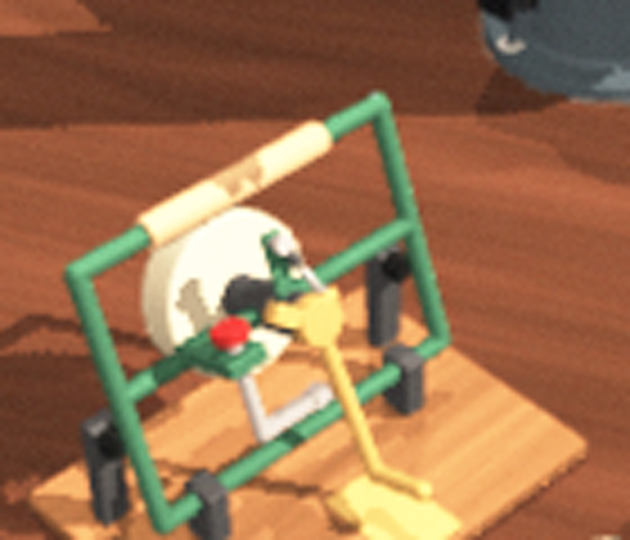

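The kickstand is fully down: its end at (375,470) matches the predicted position. Next I turn the tool 90°, open the jaws and go above the grip bar.

```bash
python3 -m pendant '[{"jaw":0.65,"linear":[0,0,0],"twist":-7},{"jaw":0.65,"linear":[0,0,0],"twist":-7},{"jaw":0.65,"linear":[0,0,0],"twist":-7},{"jaw":0.65,"linear":[0,0,0],"twist":-7},{"jaw":0.65,"linear":[0,0,0],"twist":-7},{"jaw":0.65,"linear":[0,0,0],"twist":-7},{"jaw":0.65,"linear":[0,0,0],"twist":-7},{"jaw":0.65,"linear":[0,0,0],"twist":-7},{"jaw":0.65,"linear":[0,0,0],"twist":-7},{"jaw":0.65,"linear":[0,0,0],"twist":-7},{"jaw":0.65,"linear":[0,0,0],"twist":-7},{"jaw":0.65,"linear":[0,0,0],"twist":-7}]' >/dev/null
python3 -m pendant '[{"jaw":0.65,"linear":[0,0,0],"twist":-6},{"jaw":0.65,"linear":[0,-4,0],"twist":0},{"jaw":0.65,"linear":[0,-4,0],"twist":0},{"jaw":0.65,"linear":[0,-4,0],"twist":0},{"jaw":0.65,"linear":[0,-3,0],"twist":0},{"jaw":0.65,"linear":[0,0,0],"twist":0},{"jaw":0.65,"linear":[0,0,0],"twist":0},{"jaw":0.65,"linear":[0,0,0],"twist":0}]'
python3 -c "
from geo import *
rel(np.array([.554,-.106,.184-.017]))"
```

```text
time: 12.8
position: [0.4503, -0.0804, 0.3294]
tool_rot: [0.237, 0.972, 0.001, -0.001]
ft_force: [0.1, 0.3, -0.1]
grip_width: 0.0566
grip_force: 0.0
t 12.8 tcp [ 0.4503 -0.0804  0.3294] rot [ 0.237  0.972  0.001 -0.001] F [ 0.1  0.3 -0.1] w 0.0566 q [-0.42  0.16  1.66  0.    1.33 -1.52]
delta cm ey,ex,down [ 2.49 10.39 14.54]
```

```bash
python3 -m pendant '[{"jaw":0.65,"linear":[-2.6,0.6,0],"twist":0},{"jaw":0.65,"linear":[-2.6,0.6,0],"twist":0},{"jaw":0.65,"linear":[-2.6,0.6,0],"twist":0},{"jaw":0.65,"linear":[-2.6,0.7,0],"twist":0},{"jaw":0.65,"linear":[0,0,2],"twist":0},{"jaw":0.65,"linear":[0,0,3],"twist":0},{"jaw":0.65,"linear":[0,0,3],"twist":0},{"jaw":0.65,"linear":[0,0,0],"twist":0},{"jaw":0.65,"linear":[0,0,0],"twist":0},{"jaw":0.65,"linear":[0,0,0],"twist":0}]' >/dev/null
python3 - <<'E'
from geo import *
from rig import cams,robot
rel(np.array([.554,-.106,.184-.017]))
p=np.array(robot.get_obs()["position"])
c=cams.camera("scene");Q=cloud(c);L=(Q-B)@np.stack([ex,ey,ez],1)
tp=(p-B)@np.stack([ex,ey,ez],1);print("tcp local",tp.round(4),"bar local",((fp(0,0,.175)-B)@np.stack([ex,ey,ez],1)).round(4))
d=(c["color"].max(-1)<75)&(abs(L[...,0]-tp[0])<.03)&(abs(L[...,1]-tp[1])<.075)&(L[...,2]>.2)&(L[...,2]<.32)
for k in range(-7,7):
    m=d&(abs(L[...,1]-tp[1]-k*.01-.005)<.005)
    if m.sum()>3:print(k*10,m.sum(),"zmin",np.sort(L[m][:,2])[:3].round(3),"x",np.median(L[m][:,0]).round(3))
v,u=np.nonzero(d);print(u.min(),u.max(),v.max())
for s in(.036,-.036):print("pred tip px",[proj(c,p+s*ey+[0,0,z]).round(1) for z in(.013,-.017)])
for uu in range(262,312,2):
    vs=[q for q in range(150,240) if d[q,uu]]
    if vs: print(uu,max(vs),L[max(vs),uu].round(3))
E
```

```text
t 13.63 tcp [ 0.5558 -0.1059  0.2515] rot [ 0.236  0.972 -0.     0.001] F [0.  0.2 1.1] w 0.0564 q [-0.39  0.4   1.53  0.    1.21 -1.48]
delta cm ey,ex,down [-0.09 -0.15  6.75]
tcp local [ 0.001  -0.0586  0.2515] bar local [ 0.     -0.06    0.2144]
-40 61 zmin [0.268 0.269 0.27 ] x 0.011
-30 60 zmin [0.269 0.271 0.271] x 0.005
20 8 zmin [0.266 0.271 0.276] x 0.011
30 74 zmin [0.268 0.271 0.272] x 0.008
40 10 zmin [0.288 0.301 0.304] x 0.012
276 303 212
pred tip px [array([300.1, 211.9]), array([300.5, 221. ])]
pred tip px [array([282.5, 200.4]), array([283.2, 209.4])]
276 185 [ 0.012 -0.102  0.316]
278 195 [ 0.013 -0.097  0.287]
280 201 [ 0.012 -0.091  0.27 ]
282 201 [ 0.006 -0.09   0.268]
284 200 [ 0.002 -0.086  0.271]
286 198 [-0.007 -0.088  0.272]
296 212 [ 0.012 -0.025  0.268]
298 211 [ 0.007 -0.023  0.271]
300 210 [ 0.003 -0.02   0.273]
302 209 [-0.005 -0.021  0.272]
```

Tips are centred on the bar (tip z = TCP z + 0.016). Descend 6.7 cm, then close.

```bash
python3 -m pendant '[{"jaw":0.65,"linear":[0,0,1.5],"twist":0},{"jaw":0.65,"linear":[0,0,1.5],"twist":0},{"jaw":0.65,"linear":[0,0,1.2],"twist":0},{"jaw":0.65,"linear":[0,0,1],"twist":0},{"jaw":0.65,"linear":[0,0,0.8],"twist":0},{"jaw":0.65,"linear":[0,0,0.4],"twist":0},{"jaw":0.65,"linear":[0,0,0.3],"twist":0},{"jaw":0.65,"linear":[0,0,0],"twist":0}]'
python3 -m pendant '[{"jaw":0.4,"linear":[0,0,0],"twist":0},{"jaw":0.4,"linear":[0,0,0],"twist":0},{"jaw":0.3,"linear":[0,0,0],"twist":0},{"jaw":0.3,"linear":[0,0,0],"twist":0},{"jaw":0.2,"linear":[0,0,0],"twist":0},{"jaw":0.2,"linear":[0,0,0],"twist":0}]' 10
```

```text
time: 14.35
position: [0.5547, -0.1066, 0.1835]
tool_rot: [0.236, 0.972, -0.0, 0.0]
ft_force: [-0.7, -0.1, 0.3]
grip_width: 0.0563
grip_force: 0.0
time: 14.85
position: [0.5547, -0.1066, 0.1836]
tool_rot: [0.236, 0.972, -0.0, 0.0]
ft_force: [0.4, 0.3, -0.0]
grip_width: 0.0246
grip_force: 0.0
```

```bash
python3 -m pendant '[{"jaw":0,"linear":[0,0,0],"twist":0},{"jaw":0,"linear":[0,0,0],"twist":0},{"jaw":0,"linear":[0,0,0],"twist":0},{"jaw":0,"linear":[0,0,0],"twist":0},{"jaw":0,"linear":[0,0,0],"twist":0},{"jaw":0,"linear":[0,0,0],"twist":0}]' 20
python3 -c "
from geo import *
from rig import robot
p=np.array(robot.get_obs()['position'])
g=np.array([fp(0,0,.175,a) for a in (.35,.3,.25,.2,.15,.1,.05,0,-.01,-.02)])-fp(0,0,.175)
print((100*g@np.stack([ey,-ez],1)).round(2), ((p-B)@ey))"
```

```text
time: 15.35
position: [0.5549, -0.1061, 0.1835]
tool_rot: [0.236, 0.972, 0.0, 0.0]
ft_force: [1.8, 2.2, 1.3]
grip_width: 0.0213
grip_force: 20.0
[[ 0.    0.  ]
 [ 0.83 -0.28]
 [ 1.67 -0.52]
 [ 2.52 -0.71]
 [ 3.39 -0.86]
 [ 4.25 -0.97]
 [ 5.13 -1.04]
 [ 6.   -1.06]
 [ 6.18 -1.06]
 [ 6.35 -1.06]] -0.059223661391588266
```

The bar is held at 21.3 mm width, 20 N. Now I raise the frame along its arc.

```bash
python3 -m pendant '[{"jaw":0,"linear":[0,0.42,-0.14],"twist":0},{"jaw":0,"linear":[0,0.42,-0.14],"twist":0},{"jaw":0,"linear":[0,0.42,-0.12],"twist":0},{"jaw":0,"linear":[0,0.42,-0.12],"twist":0},{"jaw":0,"linear":[0,0.42,-0.1],"twist":0},{"jaw":0,"linear":[0,0.42,-0.09],"twist":0},{"jaw":0,"linear":[0,0,0],"twist":0}]'
python3 -m pendant '[{"jaw":0,"linear":[0,0.43,-0.08],"twist":0},{"jaw":0,"linear":[0,0.43,-0.07],"twist":0},{"jaw":0,"linear":[0,0.43,-0.06],"twist":0},{"jaw":0,"linear":[0,0.43,-0.05],"twist":0},{"jaw":0,"linear":[0,0.44,-0.04],"twist":0},{"jaw":0,"linear":[0,0.44,-0.03],"twist":0},{"jaw":0,"linear":[0,0.43,-0.02],"twist":0},{"jaw":0,"linear":[0,0.44,0],"twist":0},{"jaw":0,"linear":[0,0,0],"twist":0}]'
cat > ang.py <<'E'
from geo import *
from rig import cams,robot
o=robot.get_obs();p=np.array(o["position"]);print("t",o["time"],"tcp local y",(p-B)@ey,"z",p[2],"F.ey",np.array(o["ft_force"])@ey,o["ft_force"])
M=np.stack([ex,ey,ez],1)
for n in("scene","top"):
    c=cams.camera(n);L=(cloud(c)-B)@M;h=cv2.cvtColor(c["color"],cv2.COLOR_BGR2HSV)
    g=(h[...,0]>60)&(h[...,0]<95)&(h[...,1]>80)&(abs(abs(L[...,0])-.1)<.025)&(L[...,2]>.03)&(L[...,2]<.26)&(abs(L[...,1])<.1)
    if g.sum()<15:continue
    z,y=L[g][:,2],L[g][:,1]
    for _ in range(3):
        k,b=np.polyfit(z,y,1);r=abs(y-k*z-b);s=r<max(.004,1.5*np.median(r));z,y=z[s],y[s]
    print(n,g.sum(),"lean",-np.arctan(k),"y at hinge",k*.05+b,"zmax",z.max())
    red=((h[...,0]<8)|(h[...,0]>172))&(h[...,1]>170)&(h[...,2]>90)&(L[...,2]>.1)&(abs(L[...,0]-.06)<.04)&(abs(L[...,1])<.1)
    if red.any():v,u=np.nonzero(red);print("red",u.mean(),v.mean(),[(a,proj(c,fp(.06,.045,.118,a)).round(1)) for a in(.1,0,-.05)])
E
python3 ang.py
```

```text
time: 15.93
position: [0.5652, -0.0861, 0.1913]
tool_rot: [0.236, 0.972, -0.003, -0.001]
ft_force: [-4.3, -5.0, 3.8]
grip_width: 0.0213
grip_force: 20.0
time: 16.68
position: [0.5826, -0.0535, 0.1945]
tool_rot: [0.236, 0.972, -0.001, 0.001]
ft_force: [-1.7, -4.2, 4.0]
grip_width: 0.0213
grip_force: 20.0
t 16.6833 tcp local y 0.00021832816780380584 z 0.1945202689189275 F.ey -4.459602021942347 [-1.67747032 -4.15283864  4.00400582]
scene 413 lean -0.00042645578748772857 y at hinge 0.005063709493373325 zmax 0.2351377343351222
red 301.12280701754383 263.64912280701753 [(0.1, array([298.6, 259. ])), (0, array([301.7, 262.4])), (-0.05, array([303.2, 264.2]))]
```

Upright: lean is about 0 from both the tubes and the cap. I hold for half a second, re-check and hand in.

```bash
python3 -m pendant '[{"jaw":0,"linear":[0,0,0],"twist":0},{"jaw":0,"linear":[0,0,0],"twist":0},{"jaw":0,"linear":[0,0,0],"twist":0},{"jaw":0,"linear":[0,0,0],"twist":0},{"jaw":0,"linear":[0,0,0],"twist":0},{"jaw":0,"linear":[0,0,0],"twist":0}]' 30; python3 ang.py; python3 - <<'E'
from geo import *
from rig import cams
c=cams.camera("scene");h=cv2.cvtColor(c["color"],cv2.COLOR_BGR2HSV)
w=proj(c,fp(-.118*np.cos(1.484),.069,.09-.118*np.sin(1.484),0));u,v=w.astype(int);print("peg px",w,h[v-3:v+4,u-3:u+4,:2].reshape(-1,2).mean(0),c["color"][v-2:v+3,u-2:u+3].mean((0,1)),(cloud(c)[v,u]-B)@np.stack([ex,ey,ez],1))
E
```

```text
time: 17.28
position: [0.5824, -0.0539, 0.1945]
tool_rot: [0.236, 0.972, -0.0, 0.001]
ft_force: [-1.1, -3.9, 6.8]
grip_width: 0.0213
grip_force: 30.0
t 17.2833 tcp local y -0.00019231470030882362 z 0.1945457636232879 F.ey -3.961965037956119 [-1.11881715 -3.88122179  6.84615537]
scene 414 lean 0.0047035616348739505 y at hinge 0.005448008713333152 zmax 0.2358865997805374
red 301.11538461538464 263.40384615384613 [(0.1, array([298.6, 259. ])), (0, array([301.7, 262.4])), (-0.05, array([303.2, 264.2]))]
peg px [327.58205723 291.87983033] [ 22.7755102  128.04081633] [121.08 211.16 241.48] [-0.00763614  0.06929535  0.02827498]
```

```bash
python3 -c "
from rig import robot
print(robot.hand_in())"
```

```text
the job is handed in; nothing more can be done
None
```

I pushed the lock plunger fully in and snapped the kickstand all the way down. The green frame is upright (lean within about 0.005 rad) and held in the gripper at 30 N. I handed the job in after about 17 s; nothing touched the loose items as far as I could tell, though I did not re-measure them.

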